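# Push the water bath cover home

### The arm

A 6-joint arm with a two-finger parallel gripper is mounted at the origin on the work surface. World frame = base frame: x ahead of the robot, y to its left, z up, the work surface at z = 0. Lengths are in mm, angles in rad, forces in N, time in s.
With the tool pointing down it reaches from about 200 to 875 mm from the base axis. Payload 3.4 kg.
Tool frame: the origin (TCP) lies at the very end of the fingers, on their centre line; the grasp point (between the pads) lies 19 mm behind it (bot.pinch_z is the distance from the TCP to the grasp point, in mm); z points along the fingers, x is the direction in which the jaws open and shut, and the axes are right-handed (so a half turn about z gives the same grasp; the last joint's range is limited). The gripper opens to 94 mm and grips with 3 to 60 N. Pads are 16 mm wide; open, the fingers measure 119 mm over their backs; the gripper's body (75 mm by 177 mm) begins 78 mm behind the grasp point.
Start: joints at [-1.454, 0.276, 1.505, -0, 1.361, -0.121], TCP at [135.447, -558.856, 205.493] pointing down, gripper open.
Joint ranges: [-2.89, 2.89], [-0.75, 2.08], [0.22, 2.7], [-1.18, 4.32], [0.11, 2.71], [-2.7, 2.7]. Speed limits (rad/s): [2.57, 2.57, 3.14, 3.14, 3.14, 3.14].

### API

Orientations are given as a unit quaternion [w, x, y, z].
In Python, from cell import bot, kin, get_image gives the robot as it stands. Calls block until the motion is done:
- bot.move_to(position, orientation): joint-space move of the TCP to a pose.
- bot.move_linear(position, rotation=None, speed=150): straight line of the TCP; rotation=None keeps the orientation; speed is the mean speed in mm/s.
- bot.move_joints(angles): joint-space move.
- bot.set_gripper(opening, strength=None): finger opening in mm; strength is the grip in N (None keeps the last); returns when the fingers have stopped.
- bot.wait(seconds).
- kin.ik(position, orientation): joint angles nearest the present ones, or None.
- bot.read_state(): the state.
- get_image(name): name is "scene" or "top" or "wrist"; returns a dict with "frame" (400x640x3 uint8, red, green, blue), "range_z" (400x640 float32, mm along the optical axis (not along the pixel's ray), 0 where there is no reading), "K" (3x3 intrinsics, pixels), "k1" (the pictures are not rectified: a ray, as slopes to the right and down, at radius r is drawn at 1 + k1 r^2 times it, then the intrinsics apply), "xyz" and "orientation" of the camera in the world. Camera axes: x right, y down, z forward; pixel columns grow to the right and rows downward; lengths in mm; the calibration is good to about 2 mm. A picture is of the moment at which its call begins.
A pose or a line that the arm cannot do raises bot.PlanningError and nothing moves.
- bot.finish_job(): hands the job in, once; it reports no verdict.
The state is a dict: "time_s": time; "joints": joint angles; "qd": joint speeds; "effort": joint torques, N m; "tool_pos": TCP position; "tool_rot": TCP orientation; "ft_force": force on the tool from outside, world axes, zero at the start; "moment": the same for the moment, N m; "opening": finger opening in mm.
Only numpy, scipy, OpenCV 4.12 (cv2) and the standard library are available. Lean on these libraries where they do the work, as an engineer would, in place of code of your own. Each camera call takes 0.05 s, during which the arm holds its last target. There are 200 camera calls.

### The job

One port of the water bath has been left open, with its round steel cover lying flat on the deck, half across the hole. With your fingertips push the cover across the deck until it drops into its seat and lies level, fully home; slide it only, do not lift it off the deck or tip it up. Leave the other cover in its port, and do not disturb the vial standing on the deck or the flask and the blue-capped jar on the bench.

Things in the scene. Friction and masses are not known exactly. Their poses are not given: they have to be found in the camera images.
- cover_center (a point): Centre, half-way up, of the loose cover: a stiff stainless disc 110 mm in diameter, 8 mm thick, about 0.16 kg, no knob. It starts flat on the deck, its centre 35 to 80 mm from the open port's centre, mostly on the robot's side, overlapping the hole. Pushed over the port, its leading edge dips in first and its trailing edge drops as it is pushed on to the far wall. z: its axis, up.
- port_open_mouth (a point): Centre of the open port at the height of the deck's upper face. A round recess 114 mm across and 6 mm deep with upright walls; its floor is a flat ring 21 mm wide around a 72 mm hole into the dry tank. A cover that is home lies on that ring, its top 2 mm above the deck and its centre 2 mm below this point. z up, x to the back of the bath. Which of the two ports is open varies.
- port_open: The flat deck plate that holds the open port, 220 mm along x by 165 mm along y, 10 mm thick, at one end of the bath. Origin: centre of its underside; the port's centre lies 15 mm towards the back (+x) of it. The other port's plate joins it in the same plane on the side towards the other cover; the other three sides are free edges with no raised lip.
- spare_center (a point): Centre, half-way up, of the other cover (same size), already home in the other port, 165 mm from the open port along the bath. It stands 2 mm above the deck. Leave it there.
- bath: The water bath: white housing 336 mm along y, 226 mm along x, bolted down, its aluminium deck 160 mm above the bench. Origin: centre of its underside, at bench height. The control panel faces -x, towards the robot (turned up to 0.3 rad either way). The two ports lie side by side along y, 82.5 mm either side of the middle.
- vial: Amber glass vial with orange cap, 28 mm in diameter, 58 mm tall, standing on the deck at the back between the two ports. Origin: centre of its underside. Leave it.
- flask: Clear glass conical flask with black rubber bung, 85 mm across the base, 156 mm tall, standing on the bench off the bath's left end (+y). Origin: centre of its underside. Leave it.
- reagent: Reagent jar with blue cap, 70 mm in diameter, 145 mm tall, standing on the bench off the bath's right end (-y). Origin: centre of its underside. Leave it.

How it is judged:
By the outcome, as a careful person would: the job done as asked, in the order asked, and still so for the second after the job is handed in, with the robot touching nothing.
It also fails if it takes over 35 s, if anything falls off the work surface, if the arm or the gripper's body presses on something with over 40 N, if the wrist force passes 120 N, or if a joint passes its speed limit or range.

## Working session

There is one attempt and no reset: what is moved stays moved. The work goes in short steps, each a Python script; the robot and the scene stay as the last script left them, time stands still between calls to the robot, and variables do not carry over. Pictures are saved under pics/ and viewed, about 8 in all and at most 12, crops included, and the job is handed in when it is done.

```bash
ls; mkdir -p pics; python3 - <<'E'
from cell import bot,kin,get_image
import cv2,numpy as np
s=bot.read_state();print(s)
for n in("top","scene"):
    d=get_image(n);cv2.imwrite(f"pics/{n}0.png",d["frame"][:,:,::-1]);print(n,d["K"],d["k1"],d["xyz"],d["orientation"],(d["range_z"]>0).mean())
    np.savez(f"{n}0.npz",**{k:np.array(v) for k,v in d.items()})
E
```

```text
pics
{'time_s': 0.0, 'joints': array([-1.45402717e+00,  2.76570099e-01,  1.50608860e+00, -4.97800077e-06,
        1.36071051e+00, -1.20995348e-01]), 'qd': array([-9.02552453e-05,  6.14960358e-04, -2.90944345e-03, -2.77911129e-03,
        1.30340133e-04, -2.30076877e-03]), 'effort': array([ 1.03351936e-04, -4.04584372e+01, -2.37227726e+01,  7.03867665e-02,
        3.44986143e-02, -1.42860235e-04]), 'tool_pos': array([ 135.36011858, -558.26630767,  204.63669679]), 'tool_rot': array([-6.27716684e-04,  7.85980487e-01, -6.18250665e-01, -6.28504105e-04]), 'ft_force': array([-0.28139917,  0.10702142,  0.41935383]), 'moment': array([-0.01739734, -0.04216824, -0.0114874 ]), 'opening': 94.42329169426533}
top [[475.91096303   0.         322.39859545]
 [  0.         475.91096303 196.45713447]
 [  0.           0.           1.        ]] -0.055704814377283536 [ 493.97375082   23.99392665 1290.26300154] [ 0.03051894 -0.69704364  0.71602174 -0.0226189 ] 0.9961484375
scene [[395.05157563   0.         320.72057602]
 [  0.         395.05157563 204.30653074]
 [  0.           0.           1.        ]] 0.0005672304990945491 [882.60956467 543.83915722 868.0506609 ] [-0.08450891  0.22142188  0.91763138 -0.31903488] 0.99612890625
```

View pics/top0.png

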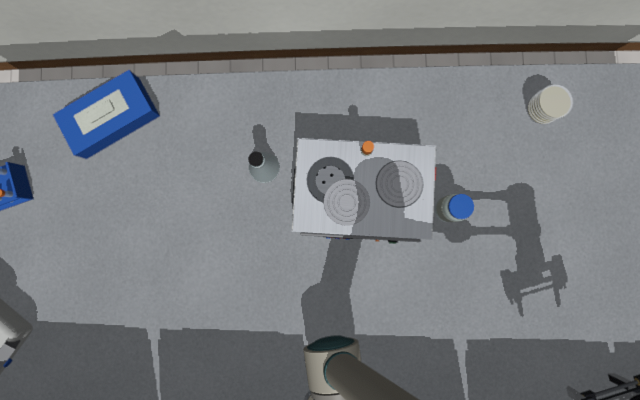

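View pics/scene0.png

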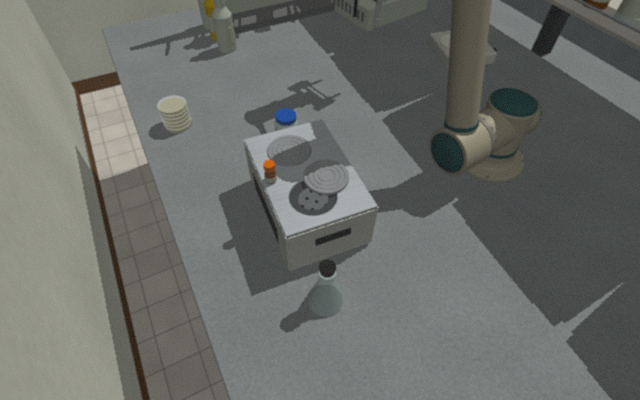

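The top view shows the open port at about (329,180), the loose cover at (345,203), the seated spare at (400,184), the vial at (368,147), the jar at (460,206) and the flask at (262,162). In the scene view the port is at about (313,198) and the loose cover at (326,178). I'll enlarge both.

```bash
cat > h.py <<'E'
import numpy as np,cv2
from scipy.spatial.transform import Rotation as R
def rot(d): q=np.asarray(d["orientation"]);return R.from_quat([q[1],q[2],q[3],q[0]]).as_matrix()
def D(d): return np.array([float(d["k1"]),0,0,0,0])
def rays(d,uv):
    p=cv2.undistortPoints(np.asarray(uv,float).reshape(-1,1,2),np.asarray(d["K"]),D(d)).reshape(-1,2)
    return np.c_[p,np.ones(len(p))]@rot(d).T
def onz(d,uv,z):
    r=rays(d,uv);c=np.asarray(d["xyz"]);return c+r*((z-c[2])/r[:,2])[:,None]
def bydepth(d,uv):
    uv=np.asarray(uv,float);z=np.array([d["range_z"][int(round(v)),int(round(u))] for u,v in uv])
    return np.asarray(d["xyz"])+rays(d,uv)*z[:,None]
def proj(d,X):
    M=rot(d).T;t=-M@np.asarray(d["xyz"]);return cv2.projectPoints(np.asarray(X,float),cv2.Rodrigues(M)[0],t,np.asarray(d["K"]),D(d))[0].reshape(-1,2)
def tri(d1,p1,d2,p2):
    a,b=rays(d1,[p1])[0],rays(d2,[p2])[0];c1,c2=np.asarray(d1["xyz"]),np.asarray(d2["xyz"])
    s=np.linalg.lstsq(np.c_[a,-b],c2-c1,rcond=None)[0];A=c1+a*s[0];B=c2+b*s[1];return (A+B)/2,np.linalg.norm(A-B)
E
python3 - <<'E'
import cv2,numpy as np
from h import *
a=cv2.imread("pics/top0.png")[125:255,280:480];b=cv2.imread("pics/scene0.png")[115:265,230:390]
a=cv2.resize(a,(800,520),interpolation=2);cv2.imwrite("pics/topc.png",a)
b=cv2.resize(b,None,fx=4,fy=4,interpolation=2);cv2.imwrite("pics/scenec.png",b)
t=np.load("top0.npz")
print(bydepth(t,[(345,203),(400,184),(310,215),(425,150),(368,147),(262,162),(460,206),(257,157),(315,165)]).round(1))
E
```

```text
[[ 561.9  -17.6  164.6]
 [ 603.7 -149.9  162.7]
 [ 535.8   66.1  161.8]
 [ 684.9 -214.4  156.6]
 [ 685.3  -72.1  216. ]
 [ 667.   179.1  154.5]
 [ 548.2 -295.3  146.1]
 [ 679.2  190.7  156.6]
 [ 656.4   51.4  152.3]]
```

View pics/topc.png

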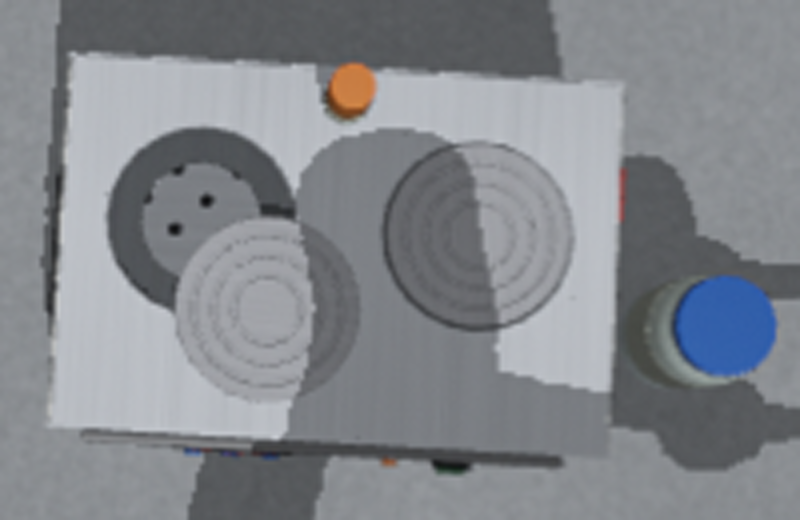

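View pics/scenec.png

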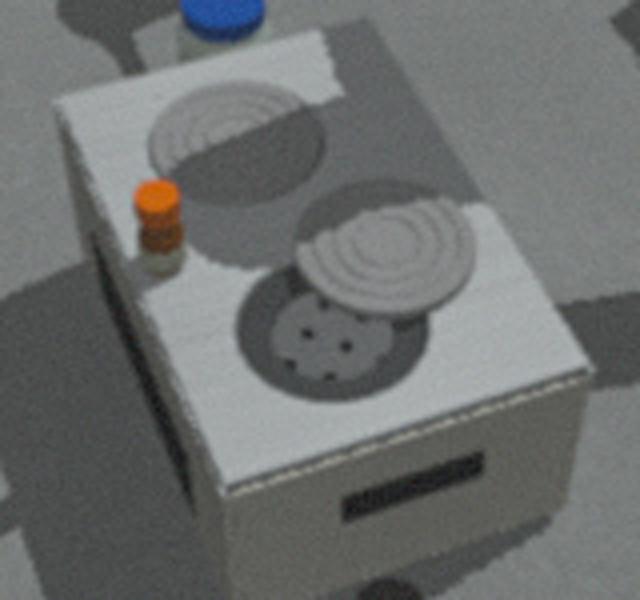

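```bash
python3 - <<'E'
import cv2,numpy as np
from h import *
t=np.load("top0.npz");s=np.load("scene0.npz")
T=lambda x,y:((x+.5)/4-.5+280,(y+.5)/4-.5+125)
S=lambda x,y:((x+.5)/4-.5+230,(y+.5)/4-.5+115)
for n,a,b in(("cover",(267,309),(385,246)),("spare",(478,236),(237,144)),("corner fl",(50,427),(592,372)),("corner bl",(70,53),(229,491)),("corner br",(623,83),(58,102))):
    print(n,tri(t,T(*a),s,S(*b)))
port=onz(t,[T(202,221)],160)[0];cov=onz(t,[T(267,309)],168)[0];sp=onz(t,[T(478,236)],162)[0];C=onz(t,[T(50,427),T(70,53),T(623,83)],160)
print("port",port,"cov",cov,"sp",sp,"\n",C)
u=sp-port;print("port-spare",np.linalg.norm(u[:2]),"yaw",np.arctan2(u[0],-u[1]),"edge yaw",np.arctan2(*(C[1]-C[0])[[1,0]]),"offset",cov-port,np.linalg.norm((cov-port)[:2]), [np.linalg.norm(C[i]-C[1]) for i in(0,2)])
th=np.linspace(0,2*np.pi,73)
def circ(c,r,z): return np.c_[c[0]+r*np.cos(th),c[1]+r*np.sin(th),0*th+z]
ims=[]
for d,n,f in((t,"topc",T),(s,"scenec",S)):
    im=cv2.imread(f"pics/{n}.png");o=np.array(f(0,0))
    for c,r,z,col in((port,57,160,(0,0,255)),(cov,55,168,(0,200,0)),(sp,55,162,(255,0,0))):
        p=((proj(d,circ(c,r,z))-o)*4);cv2.polylines(im,[np.round(p).astype(int)],True,col,1)
    ims.append(im)
a=cv2.resize(ims[0],(560,364));b=cv2.resize(ims[1],None,fx=.6,fy=.6)
o=np.zeros((364+0,560+240,3),np.uint8)
cv2.imwrite("pics/ov.png",ims[1])
E
```

```text
cover (array([564.60039745, -21.05697066, 164.09899464]), np.float64(0.18423093029637458))
spare (array([ 605.10268795, -148.67595232,  156.79372277]), np.float64(0.3634908380925464))
corner fl (array([498.35355819, 109.98831896, 151.92454272]), np.float64(0.32759009403433215))
corner bl (array([721.54690505,  93.4257108 , 158.08205837]), np.float64(2.7126044236610305))
corner br (array([ 694.48359543, -239.54347243,  155.62075673]), np.float64(2.6708101205681034))
port [618.44629604  16.01296616 160.        ] cov [564.27942516 -20.84945836 168.        ] sp [ 604.74855543 -147.97857186  162.        ] 
 [[ 498.19517387  109.47971917  160.        ]
 [ 722.33879977   92.61261285  160.        ]
 [ 694.91476607 -239.19187667  160.        ]]
port-spare 164.562610093073 yaw -0.08333367738362331 edge yaw -0.07510976879048843 offset [-54.16687088 -36.86242452   8.        ] 65.52013615891534 [np.float64(224.77736608490687), np.float64(332.9358750388826)]
```

View pics/ov.png

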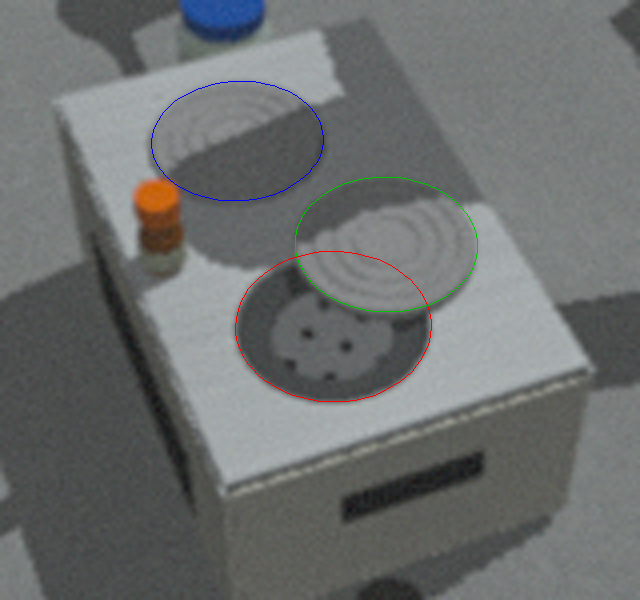

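The scene overlay agrees with the top-view estimates to about 2 mm: cover circle around crop (385,246), port around (333,326), spare around (237,142). The sizes (114, 165 and about 160 mm) check out too. Next I'll hover behind the cover with the jaws across the push direction and touch the deck to get its height.

```bash
cat >> h.py <<'E'
port=np.array([618.4,16.0]);cov=np.array([564.4,-20.9])
d0=(port-cov)/np.linalg.norm(port-cov)
def quat(dirn,sgn=1):
    x=sgn*np.array([-dirn[1],dirn[0],0]);z=np.array([0,0,-1.]);q=R.from_matrix(np.c_[x,np.cross(z,x),z]).as_quat();return q[[3,0,1,2]]
E
python3 - <<'E'
from cell import bot,kin,get_image
from h import *
p=cov-68*d0
for s in(1,-1): print(s,kin.ik([*p,230],quat(d0,s)))
c=[(np.abs(k[5]),s) for s in(1,-1) if (k:=kin.ik([*p,230],quat(d0,s))) is not None]
s=min(c)[1];q=quat(d0,s)
bot.move_to([*p,230],q);bot.set_gripper(60)
st=bot.read_state();print("sgn",s,st["time_s"],st["tool_pos"],st["opening"],st["ft_force"])
f0=st["ft_force"];bot.move_linear([*p,166],speed=80);z=166
while z>154:
    st=bot.read_state();df=st["ft_force"]-f0
    print(z,st["tool_pos"].round(2),df.round(2))
    if df[2]>4: break
    z-=1;bot.move_linear([*p,z],speed=40)
print(bot.read_state()["time_s"])
E
```

```text
1 [-2.52125971e-01  1.66530519e-01  1.59081629e+00 -4.44089210e-16
  1.38424585e+00 -2.42237478e+00]
-1 [-2.52125971e-01  1.66530519e-01  1.59081629e+00 -4.44089210e-16
  1.38424585e+00  7.19217871e-01]
sgn -1 3.0333 [508.25900739 -59.26033581 229.99856636] 60.13197034279909 [-0.47517676 -0.9180758   0.4536148 ]
166 [508.72 -59.38 166.46] [-0.22  0.86 -0.38]
165 [508.46 -59.33 165.38] [ 0.41  1.6  -1.52]
164 [508.22 -59.25 164.01] [ 0.47  1.42 -2.02]
163 [508.15 -59.25 162.88] [ 0.58  1.02 -0.95]
162 [508.19 -59.25 161.91] [ 0.98  0.84 -0.17]
161 [508.21 -59.26 160.91] [-0.18  0.63 -0.23]
160 [508.45 -59.3  160.26] [0.61 0.72 1.43]
159 [508.46 -59.3  160.21] [-0.74  1.72  7.16]
5.7333
```

Contact puts the deck at 160.2, as expected. I'll push with the tips about 1.3 mm above it.

```bash
python3 - <<'E'
from cell import bot,kin,get_image
from h import *
p=cov-68*d0
bot.move_linear([*p,161.5],speed=40)
f0=bot.read_state()["ft_force"]
for g in(-53.8-50,-53.8-35,-53.8-20,-53.8-8):
    bot.move_linear([*(port+g*d0),161.5],speed=40)
    st=bot.read_state();print(g,round(st["time_s"],2),st["tool_pos"].round(1),(st["ft_force"]-f0).round(2))
d=get_image("top");cv2.imwrite("pics/top1.png",cv2.resize(d["frame"][125:255,280:480,::-1],(800,520),interpolation=2))
d=get_image("scene");cv2.imwrite("pics/scene1.png",cv2.resize(d["frame"][115:265,230:390,::-1],None,fx=4,fy=4,interpolation=2))
E
```

```text
-103.8 6.88 [532.9 -42.4 161.5] [-1.02  0.95 -0.21]
-88.8 7.4 [545.6 -33.8 161.5] [ 0.52 -0.05  1.67]
-73.8 7.92 [558.  -25.3 161.5] [-0.21  1.53  0.99]
-61.8 8.38 [567.9 -18.5 161.5] [0.45 0.69 0.28]
```

View pics/scene1.png

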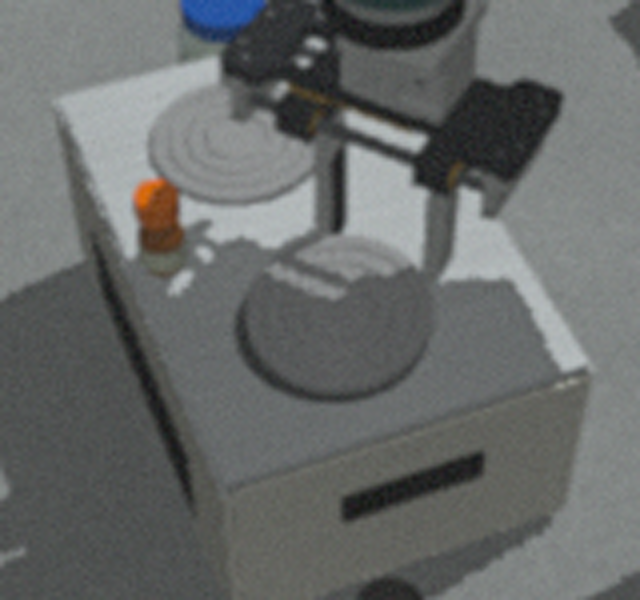

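In the scene crop the cover sits nearly over the port, at about (338,315), with a dark sliver of gap at its far lower-left rim (250,360). Both fingers are behind it, so I'll push on in small force-checked steps.

```bash
python3 - <<'E'
from cell import bot,kin,get_image
from h import *
f0=np.array([-.4,-.5,0])
g=-61.8
while g<-49.5:
    g+=1.5
    bot.move_linear([*(port+g*d0),161.5],speed=30)
    st=bot.read_state();f=st["ft_force"];along=-f[:2]@d0
    print(round(g+53.8,1),round(st["time_s"],2),st["tool_pos"].round(1),f.round(2),along.round(2))
    if along>12: break
d=get_image("scene");a=cv2.resize(d["frame"][115:265,230:390,::-1],None,fx=4,fy=4,interpolation=2);cv2.imwrite("pics/scene2.png",a)
E
```

```text
-6.5 8.72 [568.6 -18.  161.5] [-0.86 -0.7  -0.24] 1.1
-5.0 8.97 [569.9 -17.1 161.4] [-0.64 -0.07 -0.72] 0.57
-3.5 9.22 [571.2 -16.2 161.5] [ 0.41 -0.63 -0.25] 0.01
-2.0 9.47 [572.4 -15.4 161.5] [ 0.34 -0.05 -0.65] -0.26
-0.5 9.72 [573.8 -14.5 161.6] [0.53 0.84 0.35] -0.91
1.0 9.97 [574.7 -13.9 161.7] [-1.3  -0.44  0.87] 1.32
2.5 10.22 [575.8 -13.2 161.9] [-3.99 -2.24  4.61] 4.56
4.0 10.47 [576.8 -12.5 162. ] [-4.42 -2.01  5.89] 4.78
5.5 10.72 [577.8 -11.9 162.1] [-5.05 -2.26  5.73] 5.44
```

View pics/scene2.png

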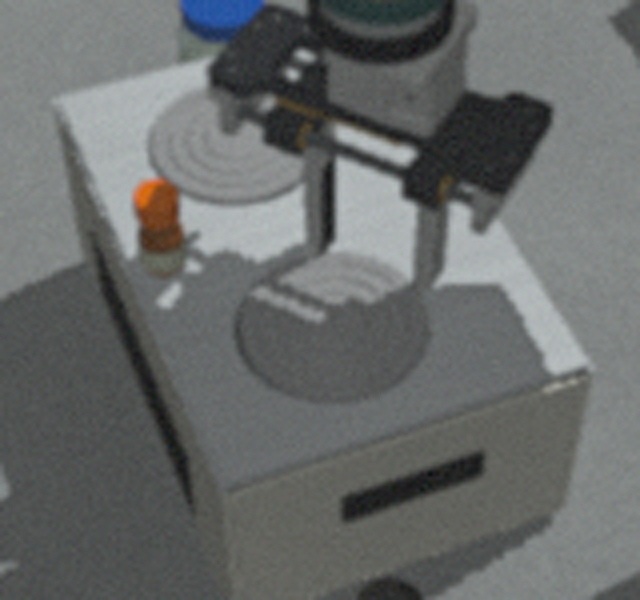

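The cover now looks seated and concentric at about (335,327). The tips met resistance and rose slightly onto its edge, so I'll back off, lift clear and check how level it lies.

```bash
python3 - <<'E'
from cell import bot,kin,get_image
from h import *
bot.move_linear([*(port-64*d0),162.5],speed=60)
bot.move_linear([*(port-64*d0),260],speed=150)
q=bot.read_state()["tool_rot"]
bot.move_to([430,-200,300],q)
t=get_image("top");s=get_image("scene");print(bot.read_state()["time_s"])
np.savez("top3.npz",**{k:np.array(v) for k,v in t.items()})
A=cv2.resize(t["frame"][125:255,280:480,::-1],(800,520),interpolation=2);B=cv2.resize(s["frame"][115:265,230:390,::-1],None,fx=4,fy=4,interpolation=2)
cv2.imwrite("pics/top3.png",A);cv2.imwrite("pics/scene3.png",B)
sp=np.array([604.7,-148.0])
vv,uu=np.mgrid[0:400,0:640];uv=np.c_[uu.ravel(),vv.ravel()]
m=(uv[:,0]>280)&(uv[:,0]<480)&(uv[:,1]>125)&(uv[:,1]<255);uv=uv[m]
P=np.asarray(t["xyz"])+rays(t,uv)*t["range_z"][uv[:,1],uv[:,0]][:,None]
for n,c in(("cover",port),("spare",sp)):
    r=np.linalg.norm(P[:,:2]-c,axis=1)
    for lab,k in(("disc",r<50),("deck ring",(r>62)&(r<72))):
        Q=P[k];Q=Q[abs(Q[:,2]-160)<15];a=np.linalg.lstsq(np.c_[Q[:,:2]-c,np.ones(len(Q))],Q[:,2],rcond=None)[0];print(n,lab,len(Q),"slope",a[:2].round(4),"z",a[2].round(2))
E
```

```text
13.0
cover disc 1363 slope [-0.0011  0.0007] z 160.95
cover deck ring 731 slope [-0.0024  0.0017] z 159.32
spare disc 1367 slope [-0.0016 -0.001 ] z 160.86
spare deck ring 727 slope [0.0031 0.0005] z 159.13
```

View pics/top3.png

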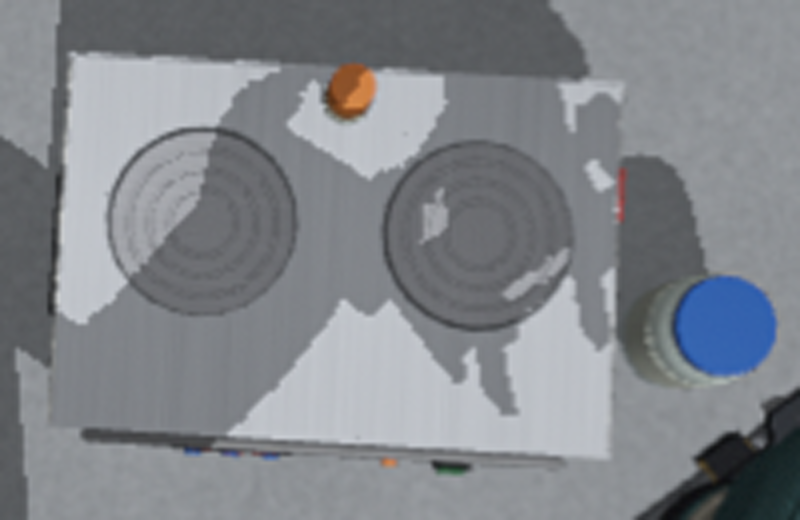

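View pics/scene3.png

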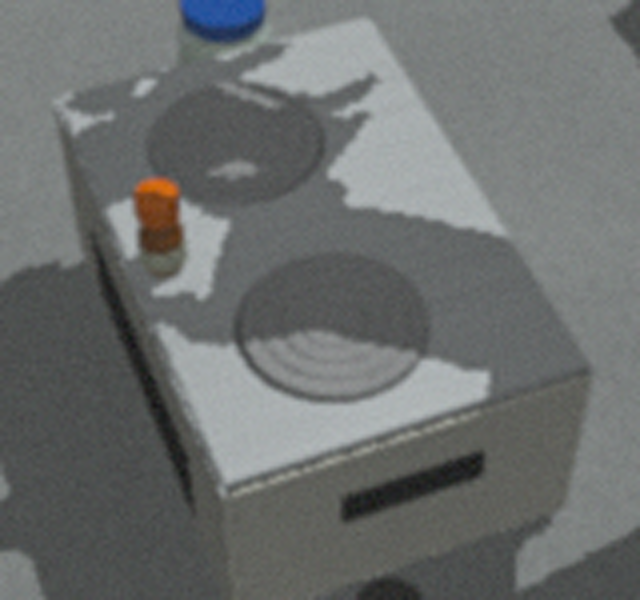

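The top view shows the cover concentric in its port at (202,221). It stands 1.6 mm above the deck with a slope of about 0.001, against 1.7 mm for the spare, so it is home. The spare (478,236), the vial (352,91) and the jar (726,326) haven't moved. I'll hand in.

```bash
python3 - <<'E'
from cell import bot
print(bot.read_state()["ft_force"],bot.read_state()["time_s"]);print(bot.finish_job())
E
```

```text
[-0.48622382  0.61920517 -0.42289084] 13.0
the job is handed in; nothing more can be done
None
```

The cover is home in the open port, and I handed the job in at 13.0 s. I pushed it with both fingertips, about 1.3 mm above the deck, and slid it about 65 mm until it dropped into its seat. At the end of the push the fingertips rode up about 0.6 mm at the cover's edge (about 5 N sideways, 6 N upward). I then backed them off and lifted clear.

**Last checks**
- **Cover:** it is concentric with the port. Its top is 1.6 mm above the deck (1.7 mm for the spare), and its tilt is about 0.001 rad.
- **Other objects:** the spare cover, vial and jar are at the same pixel positions as before the push. The flask was outside my final crops; the arm did not go near it.
- **Heights:** the camera heights ran about 1 mm (top) to 3 mm (two-view) below the given values, or up to 8 mm at one deck corner. Touching the deck gave 160.2 mm, as expected. No check failed.

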